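# Level the tilting shelf with its screw foot and hold it there

### The arm

A 7-joint arm with a two-finger parallel gripper is mounted at the origin on a cart in front of the work surface, level with it; the furniture and walls round the work are solid. World frame = base frame: x ahead of the robot, y to its left, z up, the work surface at z = 0. Lengths are in mm, angles in rad, forces in N, time in s.
With the tool pointing down it reaches from about 400 to 900 mm from the base axis. Payload 5.5 kg.
Tool frame: the origin (TCP) lies midway between the tips of the shut fingers; the grasp point (between the pads) lies 19 mm behind it; z points along the fingers, y is the line along which they close (so a half turn about z gives the same grasp; the last joint's range is limited). The gripper opens to 92 mm and grips with 3 to 60 N. Pads are 19 mm wide; open, the fingers measure 130 mm over their backs; the gripper's body (75 mm by 190 mm) begins 47 mm behind the grasp point.
Start: joints at [1.381, 0.501, -0.427, 1.55, 0.221, 1.138, -0.21], TCP at [284.397, -584.481, 226.729] pointing down, gripper open.
Joint ranges: [-2.88, 2.88], [-0.31, 2.03], [-1.54, 1.56], [0.2, 2.42], [-1.41, 4.55], [0.19, 2.02], [-2.57, 2.57]. Speed limits (rad/s): [2.57, 2.57, 3.14, 3.14, 3.14, 3.14, 3.14].

### API

Orientations are given as [roll, pitch, yaw] about the fixed x, y, z axes, in that order (R = Rz(yaw) Ry(pitch) Rx(roll)).
In Python, from plant import r gives the robot as it stands.
- The arm moves only by the tool play_rows, never from a script. Its argument "rows" is a list of rows, each an object with "dr": the turn, a rotation vector about the tool's x, y, z in units of 8 degrees (1.0 is 8 degrees), a list of three; "slide": the shift along the tool's x, y, z in units of 30 mm (1.0 is 30 mm), a list of three; "gripper": the opening, from 0 (shut) to 1 (fully open). A call has 1 to 20 rows; each row shifts and turns the commanded pose from where the row before left it, along the tool's axes as they then stand; what a row does not reach is not made up. A row lasts 1/10 s, in which the tool goes at most 50 mm and 8.59 degrees, less where a joint would pass 70% of its speed; a pose out of reach is approached as far as the arm can. A call is refused whole if a number of a shift passes 1 or a number of a turn 1, either way. A call with a gripper value outside its range is refused whole. The fingers move at their own pace and stop on an object; "newtons" is the grip in N (left out, the last holds). Time passes only in rows, so rows that do not move let the fingers close. It gives the time, the measured TCP pose, the force, the opening and the grip force at its end, in the units of the state.
- r.state(): the state, without advancing time (a new reading comes with each control period).
- r.grab_frame(name): name is "scene" or "top" or "wrist"; returns the picture (384x512x3 uint8, red, green, blue); there is no depth.
- r.camera_model(name): a dict with "fx", "fy", "cx", "cy" (pixels), "world_to_cam" (4x4, takes a point from world to camera coordinates); the wrist camera has in their place "T_tool_cam" (4x4, takes a point from camera to tool coordinates, whose origin is the TCP and whose axes are the flange's). Camera axes: x right, y down, z forward; pixel columns grow to the right and rows downward; lengths in mm; the calibration is good to about 2 mm. The wrist camera is an equidistant fisheye: a pixel r from the principal point sees the ray r / f radians off the axis. A picture is of the moment at which its call begins: read the wrist's pose just before it. camera_model takes no time and is no camera call.
- r.sign_off(): hands the job in; it is judged then, once.
Trained networks look in the newest picture that a camera, given by its name, has taken for a name from the list of things; names that differ only in an ending like _2 or _b are one class to them, and where a whole thing is asked for, a point or a joint stands for the part that bears it (a point fixed in the world has none). Each returns a list of dicts, best first, with "confidence" (0 to 1); they miss things now and then, are a little off and sometimes report something else, mostly with a low value. They report only what shows in the picture. A call takes as long as a camera call. They do not tell look-alikes from the thing itself.
- r.regions_of(camera, thing): "mask" (384x512 bool, what is visible of it) and "position" ([column, row] in pixels, amid what is visible of it).
- r.landmark_of(camera, thing): "position" ([column, row] in pixels: a listed point, or the origin of a listed thing).
The state is a dict: "clock": time; "joint_pos": joint angles; "joint_velocities": joint speeds; "joint_efforts": joint torques, N m; "eef_pos": TCP position; "eef_rot": TCP orientation; "force": force on the tool from outside, world axes, zero at the start; "moment": the same for the moment, N m; "gripper_width": opening from 0.0 (shut) to 1.0 (fully open); "grip_force": force on a finger pad.
Only numpy, scipy, OpenCV 4.12 (cv2) and the standard library are available. Lean on these libraries where they do the work, as an engineer would, in place of code of your own. Each camera call takes 0.05 s, during which the arm holds its last target. There are 200 camera calls.

### The job

Pick up the spirit level, lay it in the channel on top of the tilting shelf and slide it under the bridge until its end meets the stop, then let go of it. Next, turn the black bar knob of the screw foot until, with the knob pressed down so that the foot stands firmly on its plate, the level's bubble sits centred between the two marks. Finish still holding the knob and pressing it down like that, and leave the tomato tin, spice jar and mug where they are.

Things in the scene. Friction and masses are not known exactly. Their poses are not given: they have to be found in the camera images.
- level: aluminium spirit level, 30 x 160 x 26 mm (x, y, z), 0.14 to 0.26 kg, lying loose on the table at the start. Origin: centre of its underside; y runs along it, z up. Both ends are alike, either may go in first. The vial is let into the middle of its top.
- bubble (a joint): place of the white bubble (shows about 20 mm long) in the green vial, m along the level's own +y, 0 = centred between the two black marks (30 mm apart); ends of the vial at +-0.022. It moves about 7 mm for each degree of tilt, towards the higher end, and needs about 1 s to settle.
- stand: dark steel base plate, 150 x 330 x 4 mm, fixed on the table. Origin: centre of its underside; y along it, from the knob end (-y) to the hinge end (+y). Above it a wooden shelf 150 x 330 x 12 mm, top at z = 0.062 when level, hinged at y = +0.12, z = 0.03. Springs lift the knob end; 3 to 7 N on the knob push it down till the foot meets its plate, 10 to 20 N in all stand it firmly.
- home (a point): point on the shelf's top where the level's origin belongs (level's end against the stop). Shelf's axes: y along the channel to the stop, z up. In this frame: stop face y = 0.080; bridge y = 0.040 to 0.092, 72 mm wide, 34 mm clear beneath, top z = 0.044; channel between two rails 6 mm high, 38 mm apart, y = -0.135 to 0.080; knob axis y = -0.190.
- shelf (a joint): tilt of the shelf, rad; 0 = level, + = knob end up; between -0.065 and +0.035. It rests at about +0.035 until pressed.
- knob_grip (a point): on the axis of the foot's knob, at the top face of its round flange (68 mm across, 8 mm thick), which fingertips can press on. From there a bar 14 mm thick, 56 mm long and 25 mm high stands up, to be gripped across its thickness. Axes turn with the knob: x along the bar, y across it, z up.
- knob (a joint): turn of the knob, rad, + = clockwise from above, -1.0 to 3.2. Clockwise screws the foot down, 4 mm per rad, so the pressed shelf rises at the knob end (about 1 degree per rad). At the start the foot is too short: 0.6 to 2.7 rad clockwise are needed, only the bubble tells how much. It stays as left; it turns with 0.1 to 0.2 N m.
- foot: the screw foot under the knob: a round rubber pad 28 mm across on a steel screw. Origin: underside of the pad; z up. The knob is fixed to its top: flange top 68 mm above the origin.
- footplate: round steel plate, 48 mm across, under the foot. Origin: centre of its top face, 10 to 14 mm over the table (differs from run to run).
- tin: bystander: low white tomato tin, 75 mm across, 58 mm high. Origin: centre of its underside.
- spice: bystander: spice jar, 44 mm across, 96 mm high. Origin: centre of its underside.
- mug: bystander: orange mug, 81 x 113 x 101 mm. Origin: centre of its underside.
Mind the look-alikes: they are no part of the job. Of the things that look like the level, take the one that is farthest to the robot's right at the start.

How it is judged (in metres and radians):
On the way:
1. the spirit level lies in the channel under the bridge, its end at the stop, and is let go (y of level in the frame of home between -0.006 and 0.004 m and x of level in the frame of home between -0.007 and 0.007 m and z of level in the frame of home between -0.003 and 0.003 m and angle between the y axis of level and the y axis of home, either way round below 0.09 rad and contact force between the fingers and level below 0.1 N), for 0.2 s.
At the end, for the whole second after the job is handed in: The bubble stays within 3 mm of the middle while the fingers hold the knob with at least 3 N and the foot bears on its plate with at least 2 N; the level lies untouched in the channel, its end within 6 mm of the stop (value of joint bubble between -0.003 and 0.003 m and contact force between foot and footplate above 2 N and contact force between the fingers and foot above 3 N and contact force between the arm and level below 0.1 N and y of level in the frame of home between -0.006 and 0.004 m and x of level in the frame of home between -0.007 and 0.007 m and z of level in the frame of home between -0.003 and 0.003 m and angle between the y axis of level and the y axis of home, either way round below 0.09 rad); the arm keeps its last pose, push and grip.
It fails at once if a bystander (tin, spice jar, mug) is moved by more than 30 mm (distance of any of tin, spice, mug from where it was at the start of the episode above 0.03 m).
It also fails if it takes over 72 s, if anything falls off the work surface, if the arm or the gripper's body presses on something with over 40 N, if the wrist force passes 120 N, or if a joint passes its speed limit or range.

## Working session

There is one attempt and no reset: what is moved stays moved. The work goes in short steps, Python scripts to look and compute and a tool call to move; the robot and the scene stay as the last step left them, time stands still between calls to the robot, and variables do not carry over. Pictures are saved under pics/ and viewed, at most 10 in all, crops included, and the job is handed in when it is done.

Besides the shell and the picture viewer there is one more tool, called after "Call:" as name(argument=value, ...), one argument or row to a line, values as JSON. play_rows: Moves the arm, as the interface text tells. Its arguments: {"type":"object","properties":{"rows":{"type":"array","items":{"type":"object","properties":{"dr":{"type":"array","items":{"type":"number"}},"slide":{"type":"array","items":{"type":"number"}},"gripper":{"type":"number"}}}},"newtons":{"type":"number"}},"required":["rows"]}

```bash
ls; mkdir -p pics
cat > h.py <<'E'
import numpy as np, cv2
from plant import r
from scipy.spatial.transform import Rotation as R
def save(n,img): cv2.imwrite('pics/'+n,img[:,:,::-1])
def px2w(cam,uv,z):
    m=r.camera_model(cam); T=np.linalg.inv(m['world_to_cam'])
    d=T[:3,:3]@np.array([(uv[0]-m['cx'])/m['fx'],(uv[1]-m['cy'])/m['fy'],1]); o=T[:3,3]
    return o+d*(z-o[2])/d[2]
def w2px(cam,p):
    m=r.camera_model(cam); c=(np.array(m['world_to_cam'])@np.append(p,1))[:3]
    return np.array([m['fx']*c[0]/c[2]+m['cx'],m['fy']*c[1]/c[2]+m['cy']])
def wr2w(uv,z,st):
    m=r.camera_model('wrist'); x=(uv[0]-m['cx'])/m['fx']; y=(uv[1]-m['cy'])/m['fy']; t=np.hypot(x,y)
    d=np.array([np.sin(t)*x/t,np.sin(t)*y/t,np.cos(t)]); T=np.array(m['T_tool_cam']); Rt=R.from_euler('xyz',st['eef_rot']).as_matrix()
    o=np.array(st['eef_pos'])+Rt@T[:3,3]; d=Rt@T[:3,:3]@d
    return o+d*(z-o[2])/d[2]
E
python3 - <<'E'
from h import *
s=r.state(); print(s)
a=r.grab_frame('scene'); b=r.grab_frame('top'); save('s.png',np.hstack([a,b])[:, :]) 
save('s0.png',a); save('t0.png',b)
for c in ('scene','top'):
    m=r.camera_model(c); print(c,m['fx'],np.linalg.inv(m['world_to_cam'])[:3].round(2).tolist())
    for t in ['level','home','knob_grip','footplate','stand','tin','spice','mug']:
        print(c,t,[(np.round(d['position']),round(d['confidence'],2)) for d in r.landmark_of(c,t)][:4])
E
```

```text
pics
{'clock': 0.0, 'joint_pos': array([ 1.38117826,  0.50185575, -0.42677589,  1.55147047,  0.22080274,
        1.13828457, -0.21026686]), 'joint_velocities': array([-0.00095851,  0.00025474,  0.0002866 , -0.00042818, -0.00120574,
        0.00063305, -0.00055522]), 'joint_efforts': array([ 4.68009730e-04, -5.66584611e+01, -5.81592992e+00, -2.79108149e+01,
       -6.87203254e-02,  3.07898212e-02,  1.58072107e-04]), 'eef_pos': array([ 284.01791559, -583.8763315 ,  225.6635268 ]), 'eef_rot': array([-3.13963164e+00, -5.95928676e-05,  4.52897799e-01]), 'force': array([ 1.12654204, -0.70920194,  0.26229781]), 'moment': array([ 0.01765437,  0.01707095, -0.01264686]), 'grip_force': 0.0, 'gripper_width': 1.000978673996972}
scene 400.84179918892073 [[-0.69, -0.36, 0.62, -319.41], [-0.72, 0.37, -0.59, 1094.93], [-0.02, -0.86, -0.52, 839.49]]
scene level [(array([171., 260.]), 0.93), (array([237., 260.]), 0.83), (array([246., 225.]), 0.56)]
scene home [(array([287., 175.]), 0.66), (array([213., 209.]), 0.57)]
scene knob_grip [(array([319., 154.]), 0.53)]
scene footplate []
scene stand [(array([302., 179.]), 0.56)]
scene tin [(array([326., 198.]), 0.64)]
scene spice [(array([247., 175.]), 0.78)]
scene mug [(array([211., 211.]), 0.74)]
top 377.69523325480316 [[0.01, -1.0, 0.05, 515.09], [-1.0, -0.01, -0.01, 232.64], [0.01, -0.05, -1.0, 1188.73]]
top level [(array([211., 211.]), 0.98), (array([166., 239.]), 0.9), (array([119., 199.]), 0.75)]
top home [(array([302., 186.]), 0.57)]
top knob_grip [(array([370., 188.]), 0.69)]
top footplate []
top stand [(array([326., 186.]), 0.72)]
top tin [(array([305., 241.]), 0.59)]
top spice [(array([286., 128.]), 0.78)]
top mug [(array([204., 160.]), 0.83)]
```

```bash
python3 -c "
import cv2,numpy as np
a=cv2.imread('pics/s0.png');b=cv2.imread('pics/t0.png')
cv2.imwrite('pics/t1.png',cv2.resize(b,(768,576)));cv2.imwrite('pics/s1.png',cv2.resize(a,(768,576)))"
```

```text
(no output)
```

View pics/t1.png

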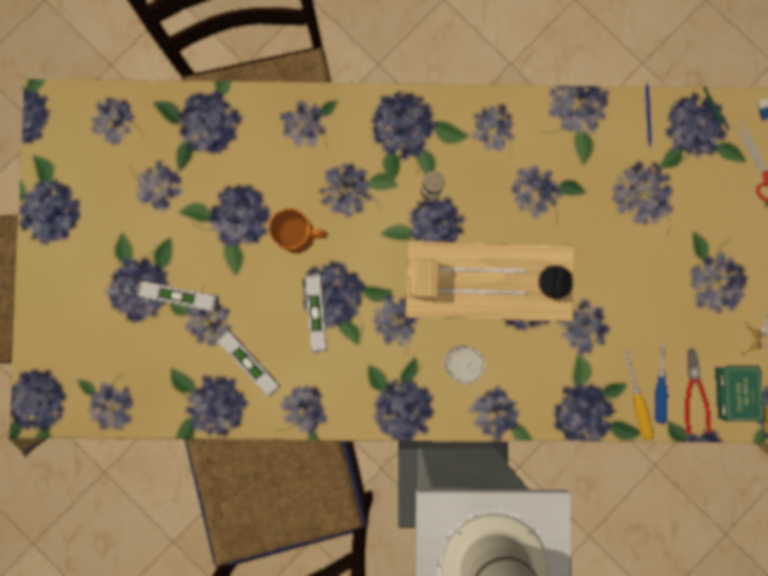

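View pics/s1.png

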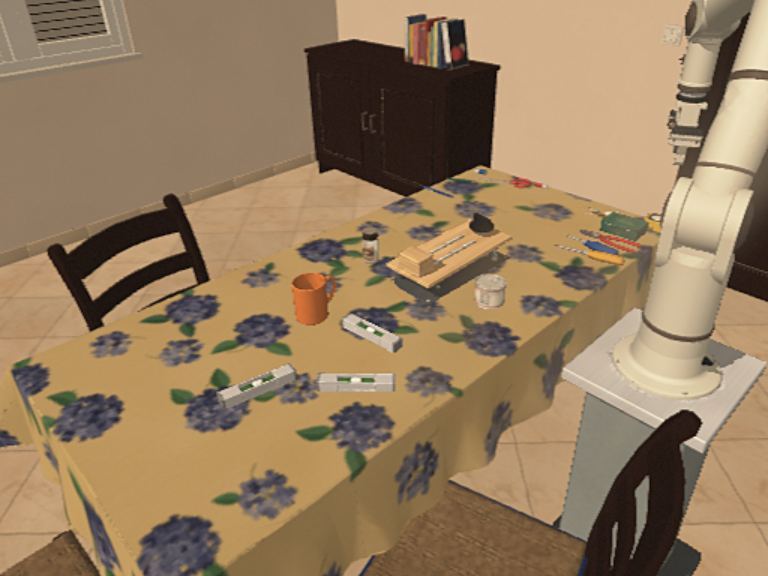

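Of the three levels in the top view, the target is the rightmost one, at about (211,208) in native pixels. It lies roughly along world x. The stand is at about (326,186), with the bridge on its left (+y) and the knob at about (370,188). Next I'll measure these.

Run:
```python
from h import *
def rect(cam,thing,z,near=None):
    L=r.regions_of(cam,thing)
    for d in L[:4]:
        c=cv2.findContours(d['mask'].astype(np.uint8),cv2.RETR_EXTERNAL,cv2.CHAIN_APPROX_NONE)[0]
        c=max(c,key=len)[:,0,:]
        p=np.array([px2w(cam,q,z)[:2] for q in c],np.float32)
        print(cam,thing,np.round(d['position']),round(d['confidence'],2),[np.round(v,1) for v in cv2.minAreaRect(p)])
r.grab_frame('top')
rect('top','level',26);rect('top','stand',60);rect('top','knob_grip',90);rect('top','tin',58);rect('top','mug',101);rect('top','spice',96)
for t,z in [('level',0),('home',62),('knob_grip',80),('stand',0)]:
    for d in r.landmark_of('top',t)[:1]: print(t,px2w('top',d['position'],z).round(1))
r.grab_frame('scene')
for t,z in [('home',62),('knob_grip',80),('stand',0)]:
    for d in r.landmark_of('scene',t)[:2]: print(t,d['confidence'],px2w('scene',d['position'],z).round(1))
for d in r.landmark_of('scene','level')[:3]: print('level',px2w('scene',d['position'],0).round(1))
m=r.camera_model('wrist'); print(m)
```

```text
top level [119. 197.] 0.66 [array([551.8, 652.5]), array([165.9,  30. ]), np.float64(79.2)]
top level [166. 241.] 0.65 [array([417.8, 504.9]), array([158.1,  36.1]), np.float64(43.9)]
top level [211. 207.] 0.58 [array([520.1, 370.7]), array([160.9,  32.3]), np.float64(5.7)]
top stand [326. 189.] 0.84 [array([587.6,  20.3]), array([337.1, 154.1]), np.float64(89.3)]
top knob_grip [368. 186.] 0.81 [array([ 583.6, -102.9]), array([69.4, 68. ]), np.float64(72.1)]
top tin [307. 241.] 0.7 [array([421. ,  70.9]), array([75.6, 67.5]), np.float64(45.6)]
top mug [192. 154.] 0.78 [array([675.4, 407.5]), array([103.5,  78.3]), np.float64(49.6)]
top spice [288. 126.] 0.63 [array([769.3, 140.5]), array([41.9, 60.9]), np.float64(64.1)]
level [516.7 361.    0. ]
home [589.9  92.9  62. ]
knob_grip [ 588.3 -104.4   80. ]
home 0.66 [582.6  86.2  62. ]
knob_grip 0.57 [ 577.5 -102.1   80. ]
stand 0.73 [596.4   1.5   0. ]
stand 0.27 [ 682.9 -233.1    0. ]
level [520.9 366.4   0. ]
level [410.  511.2   0. ]
level [559.9 662.    0. ]
{'fx': 297.3186396354542, 'fy': 297.3186396354542, 'cx': 249.07552203117464, 'cy': 196.68044685891223, 'T_tool_cam': array([[ 6.04014142e-04, -9.54870424e-01, -2.97022066e-01,
         8.03891736e+01],
       [ 9.99998967e-01,  9.64242829e-04, -1.06629600e-03,
         2.27629820e-01],
       [ 1.30457591e-03, -2.97021115e-01,  9.54870020e-01,
        -1.56556632e+02],
       [ 0.00000000e+00,  0.00000000e+00,  0.00000000e+00,
         1.00000000e+00]])}
```

Call:
play_rows(
  rows=[
    {"slide":[0.83,-0.956,0],"dr":[0,0,0],"gripper":1},
    {"slide":[0.83,-0.956,0],"dr":[0,0,0],"gripper":1},
    {"slide":[0.83,-0.956,0],"dr":[0,0,0],"gripper":1},
    {"slide":[0.83,-0.956,0],"dr":[0,0,0],"gripper":1},
    {"slide":[0.83,-0.956,0],"dr":[0,0,0],"gripper":1},
    {"slide":[0.83,-0.956,0],"dr":[0,0,0],"gripper":1},
    {"slide":[0.83,-0.956,0],"dr":[0,0,0],"gripper":1},
    {"slide":[0.83,-0.956,0],"dr":[0,0,0],"gripper":1},
    {"slide":[0.83,-0.956,0],"dr":[0,0,0],"gripper":1},
    {"slide":[0.83,-0.956,0],"dr":[0,0,0],"gripper":1},
    {"slide":[0.83,-0.956,0],"dr":[0,0,0],"gripper":1},
    {"slide":[0.83,-0.956,0],"dr":[0,0,0],"gripper":1},
    {"slide":[0.83,-0.956,0],"dr":[0,0,0],"gripper":1},
    {"slide":[0.83,-0.956,0],"dr":[0,0,0],"gripper":1},
    {"slide":[0.83,-0.956,0],"dr":[0,0,0],"gripper":1},
    {"slide":[0.83,-0.956,0],"dr":[0,0,0],"gripper":1},
    {"slide":[0.83,-0.956,0],"dr":[0,0,0],"gripper":1},
    {"slide":[0.83,-0.956,0],"dr":[0,0,0],"gripper":1},
  ],
)

```text
clock: 3.5
eef_pos: [461.9, 77.2, 227.1]
eef_rot: [3.141, -0.001, 0.452]
force: [-0.1, -1.3, -0.8]
gripper_width: 0.997
grip_force: 0.0
```

Run:
```python
from h import *
s=r.state(); print(s['eef_pos'],s['eef_rot'],s['joint_pos'].round(2))
save('w1.png',r.grab_frame('wrist'))
for t,z in [('level',0),('home',62),('knob_grip',80),('stand',0),('footplate',12)]:
    for d in r.landmark_of('wrist',t)[:2]: print(t,round(d['confidence'],2),d['position'],wr2w(d['position'],z,s).round(1))
```

```text
[461.93712371  77.19184026 227.08052097] [ 3.14071091e+00 -6.84997887e-04  4.52392226e-01] [ 0.56  0.23 -0.88  1.98  0.21  1.02 -1.54]
level 0.93 [81.3, 51.7] [515.9 366.6   0. ]
level 0.6 [2.8, 87.1] [419.4 505.8   0. ]
home 0.97 [292.0, 79.9] [581.6  84.5  62. ]
knob_grip 0.56 [433.0, 163.9] [ 581.9 -107.7   80. ]
stand 0.78 [327.8, 104.1] [585.   23.4   0. ]
```

View pics/w1.png

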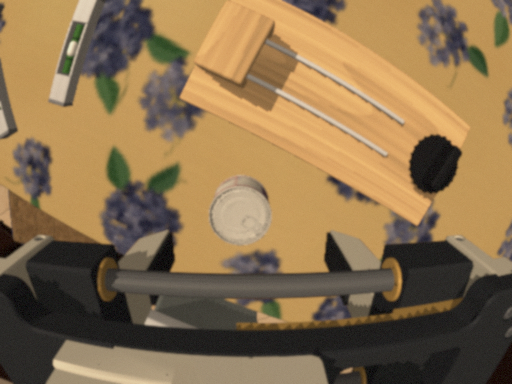

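Call:
play_rows(
  rows=[
    {"slide":[0.823,-0.95,0],"dr":[0,0,0],"gripper":1},
    {"slide":[0.823,-0.95,0],"dr":[0,0,0],"gripper":1},
    {"slide":[0.823,-0.95,0],"dr":[0,0,0],"gripper":1},
    {"slide":[0.823,-0.95,0],"dr":[0,0,0],"gripper":1},
    {"slide":[0.823,-0.95,0],"dr":[0,0,0],"gripper":1},
    {"slide":[0.823,-0.95,0],"dr":[0,0,0],"gripper":1},
    {"slide":[0.823,-0.95,0],"dr":[0,0,0],"gripper":1},
    {"slide":[0.823,-0.95,0],"dr":[0,0,0],"gripper":1},
    {"slide":[0,0,0.4],"dr":[0,0,0.63],"gripper":1},
    {"slide":[0,0,0.4],"dr":[0,0,0.63],"gripper":1},
    {"slide":[0,0,0.4],"dr":[0,0,0.63],"gripper":1},
    {"slide":[0,0,0.4],"dr":[0,0,0.63],"gripper":1},
    {"slide":[0,0,0],"gripper":1},
    {"slide":[0,0,0],"gripper":1},
  ],
)

```text
invalid input at $.rows[12]: expected keys dr, slide, gripper
```

Run:
```python
from h import *
s=r.state(); print(s['eef_pos'],s['eef_rot'],s['joint_pos'].round(2))
save('w2.png',r.grab_frame('wrist'))
for d in r.landmark_of('wrist','level')[:2]: print(round(d['confidence'],2),d['position'],wr2w(d['position'],0,s).round(1))
for d in r.regions_of('wrist','level')[:2]:
    c=max(cv2.findContours(d['mask'].astype(np.uint8),cv2.RETR_EXTERNAL,cv2.CHAIN_APPROX_NONE)[0],key=len)[:,0,:]
    print([np.round(v,2) for v in cv2.minAreaRect(np.array([wr2w(q,26,s)[:2] for q in c],np.float32))])
```

```text
[461.31921794  74.73716341 226.55622951] [3.14109045e+00 7.74667053e-04 4.51761616e-01] [ 0.57  0.23 -0.88  1.98  0.21  1.02 -1.53]
0.85 [2.5, 86.8] [419.2 503.7  -0. ]
0.73 [78.8, 51.1] [514.8 368.3   0. ]
[array([414.68, 458.77]), array([124.05,  43.01]), np.float64(22.11)]
[array([513.5 , 361.68]), array([152.46,  46.84]), np.float64(5.82)]
```

View pics/w2.png

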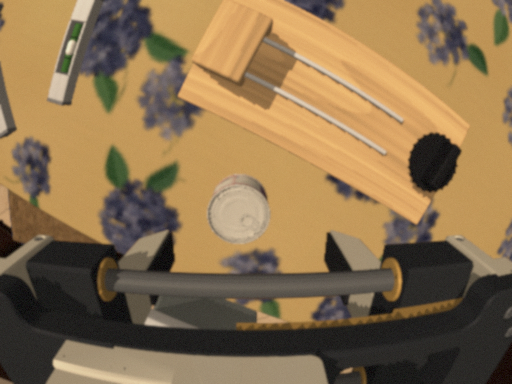

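That call was refused because two rows lacked "dr", so the view hasn't changed. Repeating it with complete rows.

Call:
play_rows(
  rows=[
    {"slide":[0.823,-0.95,0],"dr":[0,0,0],"gripper":1},
    {"slide":[0.823,-0.95,0],"dr":[0,0,0],"gripper":1},
    {"slide":[0.823,-0.95,0],"dr":[0,0,0],"gripper":1},
    {"slide":[0.823,-0.95,0],"dr":[0,0,0],"gripper":1},
    {"slide":[0.823,-0.95,0],"dr":[0,0,0],"gripper":1},
    {"slide":[0.823,-0.95,0],"dr":[0,0,0],"gripper":1},
    {"slide":[0.823,-0.95,0],"dr":[0,0,0],"gripper":1},
    {"slide":[0.823,-0.95,0],"dr":[0,0,0],"gripper":1},
    {"slide":[0,0,0.4],"dr":[0,0,0.63],"gripper":1},
    {"slide":[0,0,0.4],"dr":[0,0,0.63],"gripper":1},
    {"slide":[0,0,0.4],"dr":[0,0,0.63],"gripper":1},
    {"slide":[0,0,0.4],"dr":[0,0,0.63],"gripper":1},
    {"slide":[0,0,0],"dr":[0,0,0],"gripper":1},
    {"slide":[0,0,0],"dr":[0,0,0],"gripper":1},
  ],
)

```text
clock: 5.35
eef_pos: [539.8, 366.4, 178.8]
eef_rot: [3.141, 0.0, 0.102]
force: [-0.7, 0.1, -0.9]
gripper_width: 0.998
grip_force: 0.0
```

Run:
```python
from h import *
s=r.state(); print(s['eef_pos'],s['eef_rot'],s['joint_pos'].round(2))
save('w3.png',r.grab_frame('wrist'))
for d in r.landmark_of('wrist','level')[:2]: print(round(d['confidence'],2),d['position'],wr2w(d['position'],0,s).round(1))
for d in r.regions_of('wrist','level')[:2]:
    c=max(cv2.findContours(d['mask'].astype(np.uint8),cv2.RETR_EXTERNAL,cv2.CHAIN_APPROX_NONE)[0],key=len)[:,0,:]
    print([np.round(v,2) for v in cv2.minAreaRect(np.array([wr2w(q,26,s)[:2] for q in c],np.float32))])
```

```text
[539.84309813 366.4002003  178.80854292] [3.14107081e+00 1.54582622e-04 1.02117500e-01] [-0.14  0.62 -0.72  1.58  0.44  1.11 -2.44]
0.88 [243.3, 197.2] [514.6 370.7   0. ]
0.66 [135.7, 256.5] [415.9 507.7   0. ]
[array([518.76, 370.51]), array([162.14,  32.63]), np.float64(6.12)]
[array([551.08, 637.3 ]), array([154.13,  36.65]), np.float64(79.09)]
```

View pics/w3.png

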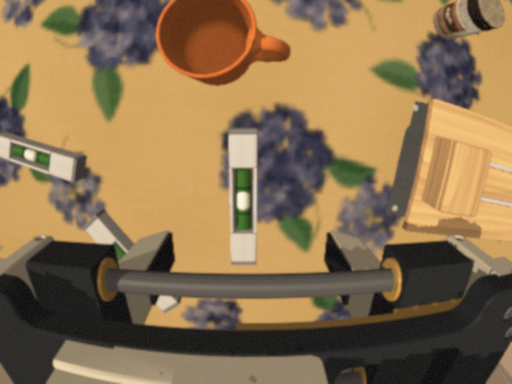

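The target level is centred at about pixel (243,197), with the fingers straddling its line. I'll grip it 25 mm behind its centre.

Call:
play_rows(
  newtons=25,
  rows=[
    {"slide":[-0.515,-0.07,0.6],"dr":[0,0,0],"gripper":1},
    {"slide":[-0.515,-0.07,0.6],"dr":[0,0,0],"gripper":1},
    {"slide":[-0.515,-0.07,0.6],"dr":[0,0,0],"gripper":1},
    {"slide":[0,0,0.8],"dr":[0,0,0],"gripper":1},
    {"slide":[0,0,0.8],"dr":[0,0,0],"gripper":0.8},
    {"slide":[0,0,0.8],"dr":[0,0,0],"gripper":0.7},
    {"slide":[0,0,0.8],"dr":[0,0,0],"gripper":0.6},
    {"slide":[0,0,0.4],"dr":[0,0,0],"gripper":0.6},
    {"slide":[0,0,0.26],"dr":[0,0,0],"gripper":0.6},
    {"slide":[0,0,0],"dr":[0,0,0],"gripper":0.6},
    {"slide":[0,0,0],"dr":[0,0,0],"gripper":0},
    {"slide":[0,0,0],"dr":[0,0,0],"gripper":0},
    {"slide":[0,0,0],"dr":[0,0,0],"gripper":0},
    {"slide":[0,0,0],"dr":[0,0,0],"gripper":0},
    {"slide":[0,0,0],"dr":[0,0,0],"gripper":0},
    {"slide":[0,0,0],"dr":[0,0,0],"gripper":0},
    {"slide":[0,0,0],"dr":[0,0,0],"gripper":0},
  ],
)

```text
clock: 7.2
eef_pos: [493.2, 369.1, 9.7]
eef_rot: [-3.141, -0.001, 0.101]
force: [-0.7, -2.0, 5.6]
gripper_width: 0.32
grip_force: 25.0
```

Call:
play_rows(
  rows=[
    {"slide":[0,0,-0.4],"dr":[0,0,0],"gripper":0},
    {"slide":[0,0,-0.9],"dr":[0,0,0],"gripper":0},
    {"slide":[0,0,-0.9],"dr":[0,0,0],"gripper":0},
    {"slide":[0,0,-0.9],"dr":[0,0,0],"gripper":0},
    {"slide":[0,0,-0.9],"dr":[0,0,0],"gripper":0},
    {"slide":[0,0,-0.9],"dr":[0,0,-0.3],"gripper":0},
    {"slide":[0,0,-0.5],"dr":[0,0,-0.9],"gripper":0},
    {"slide":[0,0,0],"dr":[0,0,-0.9],"gripper":0},
    {"slide":[0,0,0],"dr":[0,0,-0.9],"gripper":0},
    {"slide":[0,0,0],"dr":[0,0,-0.9],"gripper":0},
    {"slide":[0,0,0],"dr":[0,0,-0.9],"gripper":0},
    {"slide":[0,0,0],"dr":[0,0,-0.9],"gripper":0},
    {"slide":[0,0,0],"dr":[0,0,-0.9],"gripper":0},
    {"slide":[0,0,0],"dr":[0,0,-0.9],"gripper":0},
    {"slide":[0,0,0],"dr":[0,0,-0.9],"gripper":0},
    {"slide":[0,0,0],"dr":[0,0,-0.9],"gripper":0},
    {"slide":[0,0,0],"dr":[0,0,-0.9],"gripper":0},
    {"slide":[0,0,0],"dr":[0,0,-0.3],"gripper":0},
    {"slide":[0,0,0],"dr":[0,0,0],"gripper":0},
  ],
)

```text
clock: 9.1
eef_pos: [492.3, 368.4, 170.8]
eef_rot: [-3.141, 0.001, 1.567]
force: [0.6, 0.1, -2.2]
gripper_width: 0.325
grip_force: 25.0
```

Call:
play_rows(
  rows=[
    {"slide":[-0.5,0.12,0],"dr":[0,0,0],"gripper":0},
    {"slide":[-0.92,0.24,0],"dr":[0,0,0],"gripper":0},
    {"slide":[-0.92,0.24,0],"dr":[0,0,0],"gripper":0},
    {"slide":[-0.92,0.24,0],"dr":[0,0,0],"gripper":0},
    {"slide":[-0.92,0.24,0],"dr":[0,0,0],"gripper":0},
    {"slide":[-0.92,0.24,0],"dr":[0,0,0],"gripper":0},
    {"slide":[-0.92,0.24,0],"dr":[0,0,0],"gripper":0},
    {"slide":[-0.92,0.24,0],"dr":[0,0,0],"gripper":0},
    {"slide":[-0.92,0.24,0],"dr":[0,0,0],"gripper":0},
    {"slide":[-0.92,0.24,0],"dr":[0,0,0],"gripper":0},
    {"slide":[-0.92,0.24,0],"dr":[0,0,0],"gripper":0},
    {"slide":[-0.92,0.24,0],"dr":[0,0,0],"gripper":0},
    {"slide":[-0.92,0.24,0],"dr":[0,0,0],"gripper":0},
    {"slide":[-0.5,0.12,0],"dr":[0,0,0],"gripper":0},
    {"slide":[0,0,0],"dr":[0,0,0],"gripper":0},
    {"slide":[0,0,0],"dr":[0,0,0],"gripper":0},
  ],
)

```text
clock: 10.7
eef_pos: [584.5, 8.5, 171.0]
eef_rot: [-3.141, -0.001, 1.567]
force: [-0.0, 0.2, -2.1]
gripper_width: 0.322
grip_force: 25.0
```

Run:
```python
from h import *
s=r.state(); print(s['eef_pos'],s['eef_rot'],s['joint_pos'].round(2),s['force'])
im=r.grab_frame('wrist'); save('w4.png',im)
for t,z in [('level',0),('home',62),('knob_grip',80),('stand',0)]:
    for d in r.landmark_of('wrist',t)[:2]: print(t,round(d['confidence'],2),d['position'],wr2w(d['position'],z,s).round(1))
r.grab_frame('top')
for t,z in [('home',62),('knob_grip',88)]:
    for d in r.landmark_of('top',t)[:2]: print(t,round(d['confidence'],2),d['position'],px2w('top',d['position'],z).round(1))
cv2.imwrite('pics/w4b.png',cv2.resize(im[:,:,::-1],(768,576)))
```

```text
[584.53021137   8.48408786 171.04047161] [-3.14142548e+00 -1.04337215e-03  1.56703527e+00] [ 0.65  0.6  -0.96  1.76  0.56  1.08 -0.51] [-0.01466603  0.17222466 -2.08617617]
level 0.72 [249.0, 206.9] [584.1 -25.    0. ]
knob_grip 0.4 [406.7, 73.0] [726.  127.8  80. ]
home 0.73 [302.9, 186.2] [587.2  90.2  62. ]
```

View pics/w4b.png

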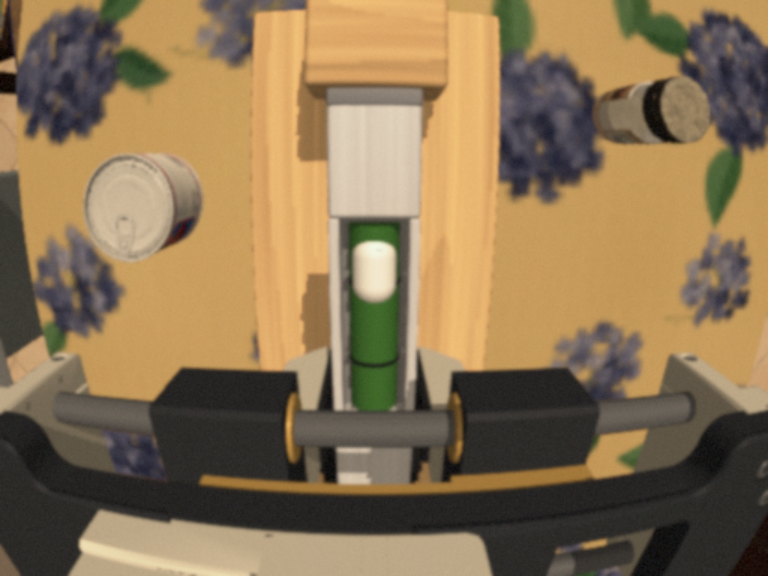

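The level is held straight, 328–424 px wide at its front end in the 768-px view. The bridge spans 306–446 px directly ahead. I'll convert these edges to metric positions.

Run:
```python
from h import *
s=r.state(); k=1/1.5
for n,u,v,z in [('shL',254,12,61),('shL',261,345,66),('shR',499,15,61),('shR',491,345,66),('brL',307,82,104),('brR',446,82,104),('lvL',329,103,187),('lvR',421,103,187),('lvL',330,215,187),('lvR',420,215,187)]:
    print(n,wr2w((u*k,v*k),z,s).round(1))
im=cv2.imread('pics/t0.png'); print(w2px('top',[587,86,62]))
```

```text
shL [512.5 185.4  61. ]
shL [510.9 -26.7  66. ]
shR [661.  183.5  61. ]
shR [661.4 -27.1  66. ]
brL [551.9 129.3 104. ]
brR [620.6 129.3 104. ]
lvL [570.9 107.1 187. ]
lvR [599.4 107.  187. ]
lvL [570.8  71.4 187. ]
lvR [599.4  71.4 187. ]
[304.3002524  186.29354816]
```

Call:
play_rows(
  rows=[
    {"slide":[0,0.04,0.5],"dr":[0,0,0],"gripper":0},
    {"slide":[0,0,0.7],"dr":[0,0,0],"gripper":0},
    {"slide":[0,0,0.7],"dr":[0,0,0],"gripper":0},
    {"slide":[0,0,0.5],"dr":[0,-0.12,0],"gripper":0},
    {"slide":[0,0,0.3],"dr":[0,-0.13,0],"gripper":0},
    {"slide":[0,0,0.2],"dr":[0,0,0],"gripper":0},
    {"slide":[0,0,0.2],"dr":[0,0,0],"gripper":0},
    {"slide":[0,0,0],"dr":[0,0,0],"gripper":0},
    {"slide":[0,0,0],"dr":[0,0,0],"gripper":0},
    {"slide":[0,0,0],"dr":[0,0,0],"gripper":0},
  ],
)

```text
clock: 12.1
eef_pos: [586.6, 6.6, 78.6]
eef_rot: [3.14, 0.035, 1.567]
force: [-0.7, 0.5, -2.1]
gripper_width: 0.325
grip_force: 25.0
```

Run:
```python
from h import *
s=r.state(); print(s['eef_pos'],s['eef_rot'],s['force'])
im=r.grab_frame('wrist'); a=cv2.resize(im[:300,100:400,::-1],(600,600)); 
b=r.grab_frame('scene')
print([w2px('scene',p) for p in ([586,89,62],[586,-100,80])])
cv2.imwrite('pics/w5.png',a); save('s5.png',b)
```

```text
[586.6490165    6.55256313  78.55602567] [3.14045092 0.03495631 1.56657145] [-0.7195793   0.51534072 -2.08957482]
[array([288.66725791, 172.25635132]), array([319.66141566, 152.02749567])]
```

View pics/w5.png

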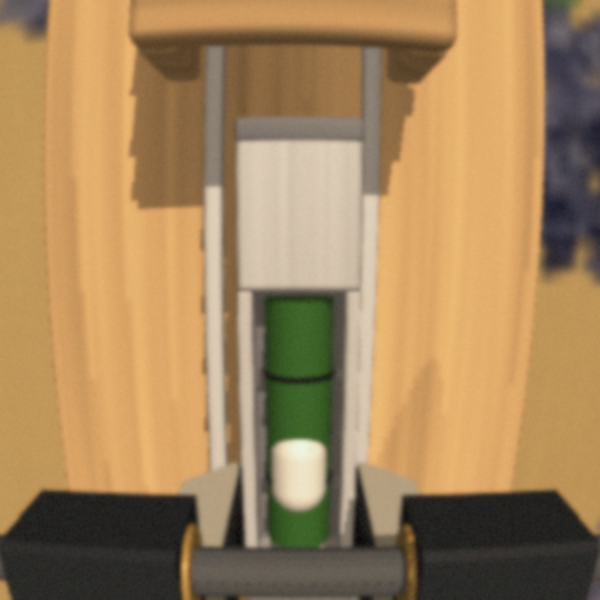

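The level sits in the channel (level 238–361 px, rails' inner edges 222–364 px), about 1.8 mm to the right. I'll correct that while inserting.

Call:
play_rows(
  rows=[
    {"slide":[0.2,-0.055,0.03],"dr":[0,0,0],"gripper":0},
    {"slide":[0.3,0,0.02],"dr":[0,0,0],"gripper":0},
    {"slide":[0.4,0,0],"dr":[0,0,0],"gripper":0},
    {"slide":[0.4,0,0],"dr":[0,0,0],"gripper":0},
    {"slide":[0.3,0,0],"dr":[0,0,0],"gripper":0},
    {"slide":[0.1,0,0],"dr":[0,0,0],"gripper":0},
    {"slide":[0,0,0],"dr":[0,0,0],"gripper":0},
    {"slide":[0,0,0],"dr":[0,0,0],"gripper":0},
  ],
)

```text
clock: 13.0
eef_pos: [584.7, 57.6, 74.6]
eef_rot: [3.142, 0.035, 1.567]
force: [-0.3, 0.9, -1.0]
gripper_width: 0.326
grip_force: 25.0
```

Call:
play_rows(
  rows=[
    {"slide":[0.05,0,0.01],"dr":[0,0,0],"gripper":0},
    {"slide":[0.05,0,0.01],"dr":[0,0,0],"gripper":0},
    {"slide":[0,0,0],"dr":[0,0,0],"gripper":0},
  ],
)

```text
clock: 13.3
eef_pos: [585.3, 58.9, 74.6]
eef_rot: [3.141, 0.037, 1.565]
force: [-1.1, -4.1, 5.1]
gripper_width: 0.325
grip_force: 25.0
```

Call:
play_rows(
  rows=[
    {"slide":[0,0,0],"dr":[0,0,0],"gripper":0.55},
    {"slide":[0,0,0],"dr":[0,0,0],"gripper":0.55},
    {"slide":[0,0,0],"dr":[0,0,0],"gripper":0.55},
    {"slide":[0,0,-0.1],"dr":[0,0,0],"gripper":0.55},
    {"slide":[0,0,-0.5],"dr":[0,0,0],"gripper":0.55},
    {"slide":[0,0,-0.8],"dr":[0,0,0],"gripper":0.55},
    {"slide":[0,0,-1],"dr":[0,0,0],"gripper":0.55},
    {"slide":[-1,0,-1],"dr":[0,0.1,0],"gripper":0.55},
    {"slide":[-1,0,-1],"dr":[0,0.15,0],"gripper":0.55},
    {"slide":[-1,0,0],"dr":[0,0,0],"gripper":0.55},
    {"slide":[0,0,0],"dr":[0,0,0],"gripper":0.55},
    {"slide":[0,0,0],"dr":[0,0,0],"gripper":0.55},
  ],
)

```text
clock: 14.5
eef_pos: [584.4, -25.8, 208.4]
eef_rot: [3.141, 0.0, 1.565]
force: [0.2, 0.3, 0.7]
gripper_width: 0.551
grip_force: 0.0
```

Run:
```python
from h import *
s=r.state(); print(s['eef_pos'],s['eef_rot'],s['force'])
im=r.grab_frame('wrist')
cv2.imwrite('pics/w6.png',cv2.resize(im[:,:,::-1],(768,576)))
for t,z in [('level',64),('home',64),('knob_grip',88)]:
    for d in r.landmark_of('wrist',t)[:2]: print(t,round(d['confidence'],2),d['position'],wr2w(d['position'],z,s).round(1))
```

```text
[584.40542014 -25.83665675 208.42911717] [3.14078971e+00 2.26685449e-05 1.56505330e+00] [0.17962897 0.30215179 0.67498416]
level 0.69 [250.0, 78.1] [585.8  84.2  64. ]
knob_grip 0.57 [247.7, 263.5] [ 582.4 -106.    88. ]
```

View pics/w6.png

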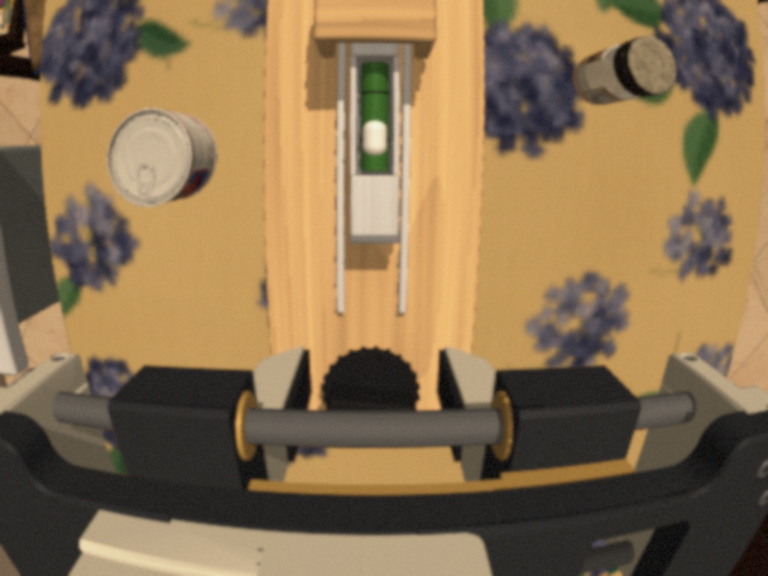

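The level is under the bridge in the channel, its rear end at about row 243, the rail ends at about row 313 and the knob at about (372,390). Checking that against the geometry.

Run:
```python
from h import *
s=r.state(); k=1/1.5
for n,u,v,z in [('railend',340,313,73),('railendR',403,313,73),('lvl rear top',374,237,92),('lvl rear bottom',374,242,67),('bridge front top',375,38,106),('knobtop edge',370,347,83),('kL',323,388,84),('kR',418,388,84)]:
    print(n,wr2w((u*k,v*k),z,s).round(1))
for p in ([586,85,92],): pass
```

```text
railend [560.5 -46.1  73. ]
railendR [604.2 -46.1  73. ]
lvl rear top [584.1  10.3  92. ]
lvl rear bottom [584.1   2.6  67. ]
bridge front top [584.7 130.3 106. ]
knobtop edge [581.3 -67.4  83. ]
kL [547.5 -99.5  84. ]
kR [615.6 -99.5  84. ]
```

Home is at y≈89 and the level's rear end at about 9.4, where 8.9 is expected, so it is seated at the stop. Next I need a clear view of the knob bar.

Call:
play_rows(
  rows=[
    {"slide":[-0.7,0,0],"dr":[0,0,0],"gripper":0.6},
    {"slide":[-1,0,0],"dr":[0,0,0],"gripper":0.6},
    {"slide":[-1,0,0],"dr":[0,0,0],"gripper":0.6},
    {"slide":[-1,0,0],"dr":[0,0,0],"gripper":0.6},
    {"slide":[-0.5,0,0],"dr":[0,0,0],"gripper":0.6},
    {"slide":[0,0,0],"dr":[0,0,0],"gripper":0.6},
    {"slide":[0,0,0],"dr":[0,0,0],"gripper":0.6},
  ],
)

```text
clock: 15.4
eef_pos: [584.0, -149.0, 207.6]
eef_rot: [3.142, -0.002, 1.569]
force: [-0.1, 0.9, 0.5]
gripper_width: 0.6
grip_force: 0.0
```

Run:
```python
from h import *
s=r.state(); print(s['eef_pos'],s['eef_rot'],s['joint_pos'].round(2))
im=r.grab_frame('wrist'); save('w7f.png',im)
for d in r.landmark_of('wrist','knob_grip')[:2]: print(round(d['confidence'],2),d['position'],wr2w(d['position'],84,s).round(1))
L=r.regions_of('wrist','knob_grip'); 
d=L[0]; u,v=map(int,d['position']); print(d['confidence'],u,v)
def enh(c): return np.clip(c.astype(float)**0.5*16,0,255).astype(np.uint8)
c=im[max(0,v-60):v+60,u-60:u+60]; c=cv2.resize(enh(c)[:,:,::-1],(480,480),interpolation=cv2.INTER_CUBIC)
cv2.imwrite('pics/w7.png',c)
```

```text
[ 583.97496812 -148.96954657  207.55904287] [ 3.14153369e+00 -1.59963155e-03  1.56873430e+00] [ 0.9   0.59 -0.97  1.68  0.52  1.15 -0.21]
0.83 [245.1, 144.8] [ 580.1 -103.9   84. ]
0.19 [247.7, 37.4] [582.7  -1.2  84. ]
0.66 246 145
```

View pics/w7.png

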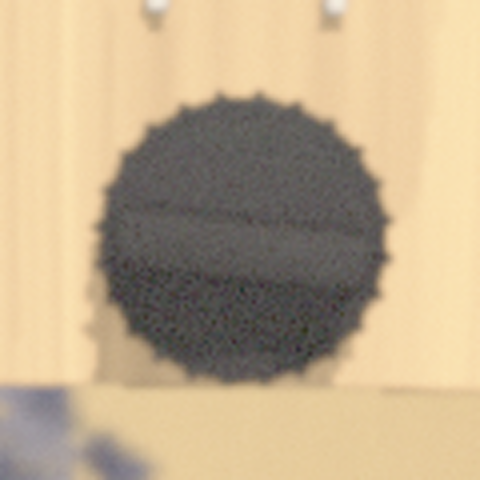

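The bar runs almost along world x, from (118,225) to (375,245) in the crop, so at a world angle of about -0.1 rad. I'll grip it at yaw ≈3.04, which leaves room to turn clockwise.

Call:
play_rows(
  newtons=40,
  rows=[
    {"slide":[0.5,0,0],"dr":[0,0,0],"gripper":0.45},
    {"slide":[0.5,-0.03,0],"dr":[0,0,0],"gripper":0.45},
    {"slide":[0.53,-0.04,0],"dr":[0,0,0],"gripper":0.45},
    {"slide":[0,0,0.2],"dr":[0,0,-0.875],"gripper":0.45},
    {"slide":[0,0,0.2],"dr":[0,0,-0.875],"gripper":0.45},
    {"slide":[0,0,0.2],"dr":[0,0,-0.875],"gripper":0.45},
    {"slide":[0,0,0.2],"dr":[0,0,-0.875],"gripper":0.45},
    {"slide":[0,0,0.2],"dr":[0,0,-0.875],"gripper":0.45},
    {"slide":[0,0,0.2],"dr":[0,0,-0.875],"gripper":0.45},
    {"slide":[0,0,0.2],"dr":[0,0,-0.875],"gripper":0.45},
    {"slide":[0,0,0.2],"dr":[0,0,-0.875],"gripper":0.45},
    {"slide":[0,0,0.2],"dr":[0,0,-0.875],"gripper":0.45},
    {"slide":[0,0,0.2],"dr":[0,0,-0.875],"gripper":0.45},
    {"slide":[0,0,0.2],"dr":[0,0,-0.875],"gripper":0.45},
    {"slide":[0,0,0.2],"dr":[0,0,-0.875],"gripper":0.45},
    {"slide":[0,0,0],"dr":[0,0,0],"gripper":0.45},
    {"slide":[0,0,0],"dr":[0,0,0],"gripper":0.45},
  ],
)

```text
clock: 17.25
eef_pos: [581.9, -103.9, 135.8]
eef_rot: [3.141, -0.0, 3.031]
force: [0.1, -0.2, -0.7]
gripper_width: 0.45
grip_force: 0.0
```

Run:
```python
from h import *
s=r.state(); print(s['eef_pos'],s['eef_rot'],s['joint_pos'].round(2),s['force'])
im=r.grab_frame('wrist'); save('w8.png',im)
for t in ['knob_grip','level']:
  for d in r.landmark_of('wrist',t)[:2]: print(t,round(d['confidence'],2),d['position'],wr2w(d['position'],90,s).round(1))
```

```text
[ 581.93453913 -103.86289125  135.7804259 ] [ 3.14086211e+00 -1.08661407e-05  3.03134890e+00] [ 0.95  0.83 -1.21  1.77  0.84  1.18  0.94] [ 0.06725258 -0.16173317 -0.66711596]
knob_grip 0.97 [250.1, 220.8] [ 582.5 -103.2   90. ]
level 0.7 [446.9, 190.5] [576.9  63.1  90. ]
```

Call:
play_rows(
  rows=[
    {"slide":[0,0,0.5],"dr":[0,0,0],"gripper":0.45},
    {"slide":[0,0,0.5],"dr":[0,0,0],"gripper":0.45},
    {"slide":[0,0,0.1],"dr":[0,0,0],"gripper":0.45},
    {"slide":[0,0,0.1],"dr":[0,0,0],"gripper":0.45},
    {"slide":[0,0,0],"dr":[0,0,0],"gripper":0.45},
  ],
)

```text
clock: 17.9
eef_pos: [581.7, -105.1, 99.0]
eef_rot: [3.141, -0.001, 3.033]
force: [-0.2, -0.3, 0.4]
gripper_width: 0.451
grip_force: 0.0
```

Call:
play_rows(
  rows=[
    {"slide":[0,0,0.1],"dr":[0,0,0],"gripper":0.45},
    {"slide":[0,0,0.1],"dr":[0,0,0],"gripper":0.45},
    {"slide":[0,0,0],"dr":[0,0,0],"gripper":0.45},
  ],
)

```text
clock: 18.2
eef_pos: [582.5, -105.5, 94.0]
eef_rot: [-3.141, 0.001, 3.033]
force: [0.3, 0.7, 4.1]
gripper_width: 0.454
grip_force: 2.2
```

Call:
play_rows(
  rows=[
    {"slide":[0,0,-0.1],"dr":[0,0,0],"gripper":0.45},
    {"slide":[0,0,0],"dr":[0,0,0],"gripper":0},
    {"slide":[0,0,0],"dr":[0,0,0],"gripper":0},
    {"slide":[0,0,0],"dr":[0,0,0],"gripper":0},
    {"slide":[0,0,0],"dr":[0,0,0],"gripper":0},
    {"slide":[0,0,0],"dr":[0,0,0],"gripper":0},
    {"slide":[0,0,0],"dr":[0,0,0],"gripper":0},
  ],
)

```text
clock: 18.9
eef_pos: [581.8, -104.0, 96.5]
eef_rot: [3.14, -0.0, 3.034]
force: [0.1, 5.0, -2.7]
gripper_width: 0.149
grip_force: 39.9
```

Call:
play_rows(
  rows=[
    {"slide":[0,0,0.1],"dr":[0,0,0],"gripper":0},
    {"slide":[0,0,0.1],"dr":[0,0,0],"gripper":0},
    {"slide":[0,0,0.1],"dr":[0,0,0],"gripper":0},
    {"slide":[0,0,0.1],"dr":[0,0,0],"gripper":0},
    {"slide":[0,0,0],"dr":[0,0,0],"gripper":0},
  ],
)

```text
clock: 19.4
eef_pos: [582.1, -105.4, 84.7]
eef_rot: [3.141, 0.0, 3.032]
force: [-3.1, 1.8, 7.7]
gripper_width: 0.147
grip_force: 40.0
```

Call:
play_rows(
  rows=[
    {"slide":[0,0,0],"dr":[0,0,0.6],"gripper":0},
    {"slide":[0,0,0],"dr":[0,0,0.6],"gripper":0},
    {"slide":[0,0,0],"dr":[0,0,0.6],"gripper":0},
    {"slide":[0,0,0],"dr":[0,0,0.6],"gripper":0},
    {"slide":[0,0,0],"dr":[0,0,0.6],"gripper":0},
    {"slide":[0,0,0],"dr":[0,0,0.6],"gripper":0},
    {"slide":[0,0,0],"dr":[0,0,0.6],"gripper":0},
    {"slide":[0,0,0.08],"dr":[0,0,0],"gripper":0},
    {"slide":[0,0,0.07],"dr":[0,0,0],"gripper":0},
    {"slide":[0,0,0],"dr":[0,0,0],"gripper":0},
  ],
)

```text
clock: 20.4
eef_pos: [582.4, -105.7, 82.0]
eef_rot: [-3.141, 0.002, 2.446]
force: [-5.3, 0.2, 18.2]
gripper_width: 0.146
grip_force: 40.0
```

Pressed firmly at 18 N. I'll let the bubble settle, then read the vial by rectifying the view onto the level's top plane.

Call:
play_rows(
  rows=[
    {"slide":[0,0,0],"dr":[0,0,0],"gripper":0},
    {"slide":[0,0,0],"dr":[0,0,0],"gripper":0},
    {"slide":[0,0,0],"dr":[0,0,0],"gripper":0},
    {"slide":[0,0,0],"dr":[0,0,0],"gripper":0},
    {"slide":[0,0,0],"dr":[0,0,0],"gripper":0},
    {"slide":[0,0,0],"dr":[0,0,0],"gripper":0},
    {"slide":[0,0,0],"dr":[0,0,0],"gripper":0},
    {"slide":[0,0,0],"dr":[0,0,0],"gripper":0},
    {"slide":[0,0,0],"dr":[0,0,0],"gripper":0},
    {"slide":[0,0,0],"dr":[0,0,0],"gripper":0},
  ],
)

```text
clock: 21.4
eef_pos: [582.4, -105.8, 82.0]
eef_rot: [-3.141, 0.002, 2.446]
force: [-6.1, 1.5, 17.5]
gripper_width: 0.151
grip_force: 40.0
```

```bash
cat > bub.py <<'E'
from h import *
def patch(cam,im,s,z=87,y0=20,y1=165,x0=560,x1=612,st=.5):
    m=r.camera_model(cam); xs=np.arange(x0,x1,st); ys=np.arange(y1,y0,-st)
    X,Y=np.meshgrid(xs,ys); P=np.stack([X,Y,np.full_like(X,z)],-1).reshape(-1,3)
    if cam=='wrist':
        Rt=R.from_euler('xyz',s['eef_rot']).as_matrix(); T=np.array(m['T_tool_cam'])
        c=((P-s['eef_pos'])@Rt-T[:3,3])@T[:3,:3]
        t=np.arctan2(np.hypot(c[:,0],c[:,1]),c[:,2])/np.hypot(c[:,0],c[:,1]); u=m['fx']*c[:,0]*t+m['cx'];v=m['fy']*c[:,1]*t+m['cy']
    else:
        W=np.array(m['world_to_cam']); c=P@W[:3,:3].T+W[:3,3]; u=m['fx']*c[:,0]/c[:,2]+m['cx'];v=m['fy']*c[:,1]/c[:,2]+m['cy']
    return cv2.remap(im,u.reshape(X.shape).astype(np.float32),v.reshape(X.shape).astype(np.float32),cv2.INTER_LINEAR),ys,xs
def look(tag):
    s=r.state(); print(s['eef_pos'].round(1),s['eef_rot'].round(3),s['force'].round(1),s['joint_pos'].round(2)); out=[]
    for cam in ('wrist','top','scene'):
        im=r.grab_frame(cam); p,ys,xs=patch(cam,im,s); out.append(p); f=p.astype(float)
        g=(f[:,:,1]>1.3*f[:,:,0])&(f[:,:,1]>1.3*f[:,:,2])&(f[:,:,1]>40)
        if g.sum()<50: print(cam,'no green');continue
        xc=np.median(np.where(g)[1]); c=int(xc); col=f[:,c-5:c+6].mean(1); gy=ys[g[:,c-5:c+6].any(1)]
        wh=np.minimum(col[:,0],col[:,2])/255   # red/blue low on green, high on white
        inside=(ys<gy.max())&(ys>gy.min()); w=np.where(inside,np.clip(wh-0.25,0,None),0)
        print(cam,'x',xs[c],'green',gy.max(),gy.min(),'mid',(gy.max()+gy.min())/2,'bubble',(w*ys).sum()/max(w.sum(),1e-9),'n',w.sum().round(1))
        if cam!='scene': print(' prof every 2mm from',gy.max()+4, [int(q) for q in col[:,0][(ys<=gy.max()+4)&(ys>=gy.min()-4)][::4]])
    cv2.imwrite('pics/%s.png'%tag,cv2.resize(np.hstack(out)[:,:,::-1],None,fx=2.4,fy=2)); save(tag+'w.png',im)
E
python3 -c "from bub import *; look('b1')"
```

```text
[ 582.4 -105.8   82. ] [-3.141e+00  2.000e-03  2.446e+00] [-6.1  1.5 17.5] [ 0.87  0.82 -1.04  1.8   0.82  1.04  0.37]
wrist x 581.0 green 111.0 43.0 mid 77.0 bubble 82.9810812602183 n 20.2
 prof every 2mm from 115.0 [97, 92, 66, 46, 45, 43, 45, 48, 65, 74, 75, 121, 221, 243, 241, 241, 241, 241, 241, 230, 202, 165, 97, 77, 76, 75, 53, 67, 76, 77, 77, 76, 77, 76, 76, 76, 68, 199, 235]
top x 586.5 green 115.0 49.0 mid 82.0 bubble 87.10607775141447 n 17.1
 prof every 2mm from 119.0 [95, 68, 52, 42, 40, 42, 46, 51, 58, 75, 105, 142, 171, 192, 198, 202, 202, 202, 198, 191, 174, 147, 115, 84, 66, 56, 53, 55, 57, 58, 59, 60, 60, 60, 65, 76, 110, 142]
scene x 580.0 green 80.0 58.0 mid 69.0 bubble 71.22352941176477 n 0.0
```

The wrist and top cameras agree: the bubble is 5 mm towards the stop end, and the visible mark is 20 mm from the bubble centre instead of 15. That calls for about 0.76 rad more clockwise, or 5.44 units.

Call:
play_rows(
  rows=[
    {"slide":[0,0,0],"dr":[0,0,0.6],"gripper":0},
    {"slide":[0,0,0],"dr":[0,0,0.6],"gripper":0},
    {"slide":[0,0,0],"dr":[0,0,0.6],"gripper":0},
    {"slide":[0,0,0],"dr":[0,0,0.6],"gripper":0},
    {"slide":[0,0,0],"dr":[0,0,0.6],"gripper":0},
    {"slide":[0,0,0],"dr":[0,0,0.6],"gripper":0},
    {"slide":[0,0,0],"dr":[0,0,0.6],"gripper":0},
    {"slide":[0,0,0],"dr":[0,0,0.6],"gripper":0},
    {"slide":[0,0,0],"dr":[0,0,0.6],"gripper":0},
    {"slide":[0,0,0],"dr":[0,0,0],"gripper":0},
    {"slide":[0,0,0],"dr":[0,0,0],"gripper":0},
    {"slide":[0,0,0],"dr":[0,0,0],"gripper":0},
    {"slide":[0,0,0],"dr":[0,0,0],"gripper":0},
    {"slide":[0,0,0],"dr":[0,0,0],"gripper":0},
    {"slide":[0,0,0],"dr":[0,0,0],"gripper":0},
    {"slide":[0,0,0],"dr":[0,0,0],"gripper":0},
    {"slide":[0,0,0],"dr":[0,0,0],"gripper":0},
    {"slide":[0,0,0],"dr":[0,0,0],"gripper":0},
    {"slide":[0,0,0],"dr":[0,0,0],"gripper":0},
  ],
)

```text
clock: 23.45
eef_pos: [582.1, -105.8, 82.0]
eef_rot: [-3.141, 0.002, 1.692]
force: [-7.5, 1.9, 17.2]
gripper_width: 0.145
grip_force: 40.0
```

```bash
python3 -c "from bub import *; look('b2')"
```

```text
[ 582.1 -105.8   82. ] [-3.141e+00  2.000e-03  1.692e+00] [-7.5  1.9 17.2] [ 0.78  0.73 -0.89  1.8   0.69  0.96 -0.29]
wrist no green
top x 587.0 green 115.5 49.0 mid 82.25 bubble 83.16415695673236 n 17.5
 prof every 2mm from 119.5 [100, 73, 53, 42, 43, 47, 53, 57, 58, 57, 58, 75, 101, 140, 170, 191, 200, 202, 203, 202, 200, 194, 183, 155, 124, 87, 66, 56, 55, 59, 60, 61, 60, 60, 63, 74, 105, 141]
scene x 582.0 green 101.5 55.0 mid 78.25 bubble 85.95279837527139 n 23.5
```

View pics/b2.png

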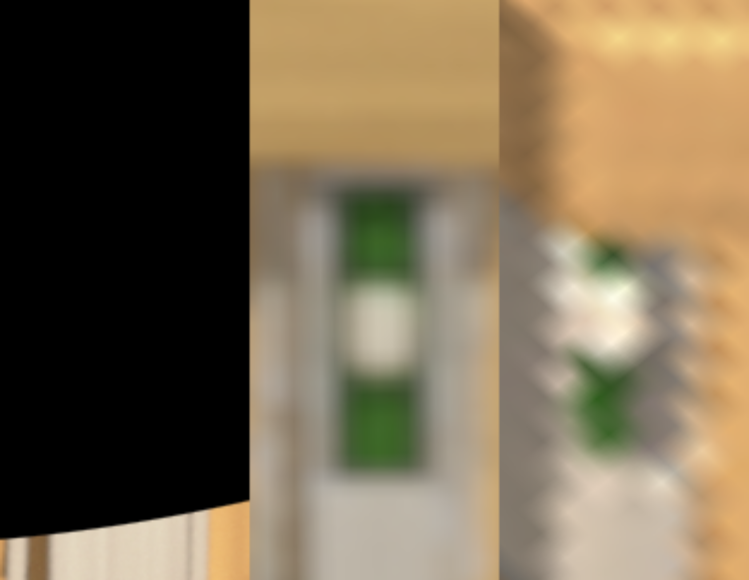

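The top view now shows the bubble almost in the middle of the green window, about 1 mm too far towards the stop. I'll trim by 0.17 rad.

Call:
play_rows(
  rows=[
    {"slide":[0,0,0],"dr":[0,0,0.4],"gripper":0},
    {"slide":[0,0,0],"dr":[0,0,0.4],"gripper":0},
    {"slide":[0,0,0],"dr":[0,0,0.4],"gripper":0},
    {"slide":[0,0,0],"dr":[0,0,0],"gripper":0},
    {"slide":[0,0,0],"dr":[0,0,0],"gripper":0},
    {"slide":[0,0,0],"dr":[0,0,0],"gripper":0},
    {"slide":[0,0,0],"dr":[0,0,0],"gripper":0},
    {"slide":[0,0,0],"dr":[0,0,0],"gripper":0},
    {"slide":[0,0,0],"dr":[0,0,0],"gripper":0},
    {"slide":[0,0,0],"dr":[0,0,0],"gripper":0},
    {"slide":[0,0,0],"dr":[0,0,0],"gripper":0},
    {"slide":[0,0,0],"dr":[0,0,0],"gripper":0},
    {"slide":[0,0,0],"dr":[0,0,0],"gripper":0},
    {"slide":[0,0,0],"dr":[0,0,0],"gripper":0},
    {"slide":[0,0,0],"dr":[0,0,0],"gripper":0},
    {"slide":[0,0,0],"dr":[0,0,0],"gripper":0},
  ],
)

```text
clock: 25.2
eef_pos: [582.0, -105.8, 82.0]
eef_rot: [-3.142, 0.002, 1.525]
force: [-6.1, 2.4, 18.9]
gripper_width: 0.15
grip_force: 40.0
```

```bash
python3 -c "
from bub import *
look('b3'); look('b4')"
```

```text
[ 582.  -105.8   82. ] [-3.142e+00  2.000e-03  1.525e+00] [-6.1  2.4 18.9] [ 0.76  0.71 -0.86  1.8   0.66  0.94 -0.44]
wrist no green
top x 586.5 green 115.5 49.0 mid 82.25 bubble 82.33262809125567 n 17.9
 prof every 2mm from 119.5 [103, 78, 58, 45, 44, 47, 52, 57, 58, 56, 53, 64, 85, 127, 162, 187, 199, 202, 203, 202, 201, 197, 190, 169, 142, 107, 78, 62, 57, 59, 60, 60, 61, 61, 64, 75, 105, 140]
scene x 581.5 green 101.5 54.0 mid 77.75 bubble 86.28910177676397 n 23.4
[ 582.  -105.8   81.9] [-3.142e+00  2.000e-03  1.525e+00] [-6.8  2.  17.5] [ 0.76  0.71 -0.86  1.8   0.66  0.94 -0.44]
wrist no green
top x 586.5 green 115.0 49.5 mid 82.25 bubble 82.33777666999005 n 17.9
 prof every 2mm from 119.0 [97, 72, 55, 44, 45, 49, 54, 57, 58, 56, 52, 67, 96, 138, 171, 190, 201, 202, 202, 202, 201, 196, 186, 165, 132, 99, 69, 60, 57, 58, 59, 60, 60, 59, 66, 80, 116]
scene x 581.5 green 101.5 54.0 mid 77.75 bubble 86.28628967449121 n 23.3
```

The bubble is centred within about 0.5 mm, with 18 N on the knob. Handing in.

```bash
python3 -c "
from plant import r
print(r.sign_off())"
```

```text
the job is handed in; nothing more can be done
None
```

I handed the job in at about 25 s; no verdict came back. At hand-in the level was let go in the channel at the stop, and the top camera put the bubble within about 0.5 mm of centre. The arm was still gripping the knob and pressing it down with about 18 N, and I planned every move clear of the tin, jar and mug.

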